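# Clamp a glued training model in the bench screw press

### The arm

A 7-joint arm with a two-finger parallel gripper is mounted at the origin on the work surface. World frame = base frame: x ahead of the robot, y to its left, z up, the work surface at z = 0. Lengths are in m, angles in rad, forces in N, time in s.
With the tool pointing down it reaches from about 0.4 to 0.85 m from the base axis. Payload 4.5 kg.
Tool frame: the origin (TCP) lies at the very end of the fingers, on their centre line; the grasp point (between the pads) lies 19 mm behind it (r.grip_point_offset is the distance from the TCP to the grasp point, in m); y points along the fingers, x is the direction in which the jaws open and shut, and the axes are right-handed (so a half turn about y gives the same grasp; the last joint's range is limited). The gripper opens to 88 mm and grips with 3 to 60 N. Pads are 18 mm wide; open, the fingers measure 123 mm over their backs; the gripper's body (75 mm by 187 mm) begins 45 mm behind the grasp point.
Start: joints at [1.364, 0.689, -0.195, 1.565, 0.157, 0.902, -0.215], TCP at [0.149, -0.607, 0.239] pointing down, gripper open.
Joint ranges: [-3.01, 3.01], [-0.46, 2.08], [-1.47, 1.51], [0.13, 2.56], [-1, 4.14], [0.04, 2.09], [-2.66, 2.66]. Speed limits (rad/s): [2.57, 2.57, 3.14, 3.14, 3.14, 3.14, 3.14].

### API

Orientations are given as a unit quaternion [x, y, z, w].
In Python, from plant import get_state, snapshot, camera_params, job, r gives the robot as it stands.
- The arm moves only by the tool carry_out, never from a script. Its arguments are lists of equal length, an entry for each row: "offset": the shift along the world's x, y, z in m, a list of three; "twist": the turn about the world's z in degrees. In form: {"offset": [[tx, ty, tz], ...], "twist": [twist, ...]}. A call has 1 to 8 rows; each row shifts and turns the commanded pose from where the row before left it; what a row does not reach is not made up. A row lasts 1/8 s, in which the tool goes at most 62.5 mm and 10.7 degrees, less where a joint would pass 70% of its speed; a pose out of reach is approached as far as the arm can. A call with a gripper value outside its range is refused whole. "grip" is the finger opening in m, from 0 to 0.0881, set as the call begins (left out, the last holds). The fingers move at their own pace and stop on an object; "newtons" is the grip in N (left out, the last holds). Time passes only in rows, so rows that do not move let the fingers close. It gives the time, the measured TCP pose, the force and the opening at its end, in the units of the state.
- get_state(): the state, without advancing time (a new reading comes with each control period).
- snapshot(name): name is "scene" or "top" or "wrist"; returns the picture (420x560x3 uint8, red, green, blue); there is no depth.
- camera_params(name): a dict with "camera_matrix" (3x3 intrinsics, pixels), "eye" and "orientation" of the camera in the world. Camera axes: x right, y up, looking along -z (the intrinsics and any distortion apply to the point x, -y, -z); pixel columns grow to the right and rows downward; lengths in m; the calibration is good to about 2 mm. A picture is of the moment at which its call begins: read the wrist's pose just before it. camera_params takes no time and is no camera call; for the wrist camera it gives the pose at the moment of the call.
- job.finish_job(): hands the job in, once; it reports no verdict.
The state is a dict: "clock": time; "q": joint angles; "qd": joint speeds; "joint_torque": joint torques, N m; "tool_pos": TCP position; "eef_rot": TCP orientation; "contact_force": force on the tool from outside, world axes, zero at the start; "moment": the same for the moment, N m; "opening": opening from 0.0 (shut) to 1.0 (fully open).
Only numpy, scipy, OpenCV 4.12 (cv2) and the standard library are available. Lean on these libraries where they do the work, as an engineer would, in place of code of your own. Each camera call takes 0.05 s, during which the arm holds its last target. There are 200 camera calls.

### The job

Slide the board with the freshly glued resin block along the press bed until it is fully home against the stop, pushing gently. Then wind the crank clockwise until the press foot just meets the block, add a further quarter of a turn, and let go, leaving the model clamped. Leave the other things on the table alone.

Things in the scene. Friction and masses are not known exactly. Their poses are not given: they have to be found in the camera images.
- bed: Grey base plate of the press, fixed, 320 x 170 x 22; its top is the bed. Origin: at table height, exactly below the screw axis. x is the feed direction (towards the stop), z up. The plate runs from x = -245 to +75. Two steel rails along it, 10 high, have their inner faces at y = -37 and +37.
- stop (a point): Middle of the near face of the dark steel stop across the bed, at x = +40 in the bed frame, 29 above the table; the stop is 14 high. Over the bed, two round posts (9 radius, at x = 0, y = -66 and +66) carry a grey crosshead 44 (x) x 166 (y), from 128 to 154 above the table.
- board_mid (a point): White plastic board, loose, 180 (x) x 70 (y) x 12, on the bed between the rails with 2 mm play a side; point: its centre, 6 above its underside, x along the feed. At x = +50 on it stands the bone-coloured resin block, 36 x 36, top 34 above the board's underside. Fully home the board's far end touches the stop and this point is at x = -50 in the bed frame. About 350 g; takes 1 to 4 N to slide.
- board: The same board with its block; its origin is the centre of its underside, axes as for board_mid.
- tab (a point): Centre of the upright white tab at the near end of the board, by which it is pushed or pinched: 10 thick (x), 44 wide (y), rising from 12 to 46 above the board's underside; the point is 29 above the underside (51 above the table), at x = -83 on the board. Nothing stands above it.
- crank_axis (a point): Point on the vertical screw axis at the height of the middle of the crank's grip (205 above the table), fixed to the press. Winding free takes a steady 8 to 11 N at the grip; when the foot meets the block the pull steps up by 4 to 6 N within some 10 degrees, then by about another 2 N over the next quarter of a turn, so hold the grip firmly.
- crank_grip (a point): Middle of the black upright grip at the end of the crank arm: a round handle 24 across and 50 tall (179 to 229 above the table), 60 from the screw axis. It spins freely on the crank, so it can be held from above with the hand's yaw unchanged while it is carried round the circle. It stays at this height as it turns; nothing stands above it.
- crank (a joint): Crank angle, rad, growing clockwise seen from above, which lowers the foot 20 mm per turn; range 0 to 12.5, starts at 0 to 0.6, stays where left. The sprung steel foot (36 across) hangs from the screw by a fitting of unknown setting, so the angle of contact is not known: the foot starts 5 to 16 above the block's top, so contact comes 0.25 to 0.8 turns on.
- spare_block: spare bone-coloured resin block, 50 x 36 x 30, loose on the table beside the press; origin under its centre
- glue: small glue bottle, 36 across, 85 tall, loose beside the press; origin under its centre
- tape: roll of paper tape, 70 across, 20 tall; origin under its centre
- forceps: steel forceps lying flat, 130 x 12 x 7; origin under the centre
- tray: open blue plastic tray, 200 x 150 x 45; origin under its centre
- needle_holder: steel needle holder lying flat, about 135 long; origin under its middle
- cup: white mug, 72 across, 90 tall; origin under its centre
There are look-alikes about, which are no part of the job. What is shaped like the board but orange is not meant.

How it is judged:
On the way, in this order (a step that is already met when the one before it is completed fails the run):
1. the board is slid fully home against the stop (within 3 mm) (x of board_mid in the frame of bed above -0.053 m and z of board_mid in the frame of bed between 0.022 and 0.034 m and angle between the x axis of board and the x axis of bed, either way round below 0.08 rad), for 0.2 s.
2. the foot has met the block and bears on it (board pressed on the bed with over 80 N), the board still home (all of step 1 and contact force between board and bed above 80 N), for 0.2 s.
At the end, for the whole second after the job is handed in: The board lies flat on the bed within 3 mm of the stop, clamped by the foot with 138 to 182 N, which is what a quarter of a turn past contact gives, within about 35 degrees either way; the crank is at rest and released (all of step 1 and contact force between board and bed between 138 and 182 N and velocity of joint crank between -0.05 and 0.05 rad/s); the robot touches nothing.
It fails at once if the screw is overwound: the board is pressed on the bed with more than 215 N (about half a turn past contact) (contact force between board and bed above 215 N).
It fails at once if the board is shoved with more than 30 N (contact force between the arm and board above 30 N).
It fails at once if another thing on the table is moved by more than 30 mm (distance of any of spare_block, glue, tape, forceps, tray, needle_holder, cup from where it was at the start of the episode above 0.03 m).
It also fails if it takes over 72 s, if anything falls off the work surface, if the arm or the gripper's body presses on something with over 40 N, if the wrist force passes 120 N, or if a joint passes its speed limit or range.

## Working session

There is one attempt and no reset: what is moved stays moved. The work goes in short steps, Python scripts to look and compute and a tool call to move; the robot and the scene stay as the last step left them, time stands still between calls to the robot, and variables do not carry over. Pictures are saved under pics/ and viewed, about 8 in all and at most 12, crops included, and the job is handed in when it is done.

Besides the shell and the picture viewer there is one more tool, called as name([rows], argument=value, ...), one row to a line, values as JSON. carry_out: Moves the arm, as the interface text tells. Its arguments: {"type":"object","properties":{"offset":{"type":"array"},"twist":{"type":"array"},"grip":{"type":"number"},"newtons":{"type":"number"}},"required":["offset","twist"]}

```bash
mkdir -p pics
cat > h.py <<'E'
import numpy as np, cv2
from scipy.spatial.transform import Rotation as R
from plant import get_state, snapshot, camera_params, job, r
def snap(name,fn):
    p=camera_params(name); im=snapshot(name); cv2.imwrite('pics/'+fn,im[...,::-1])
    np.save('pics/'+fn+'.npy',p,allow_pickle=True); return im,p
def load(fn): return np.load('pics/'+fn+'.npy',allow_pickle=True).item()
def rot(p):
    o=np.array(p['orientation']); return o if o.shape==(3,3) else R.from_quat(o).as_matrix()
def ray(p,u,v):
    K=np.array(p['camera_matrix']); d=cv2.undistortPoints(np.array([[[u,v]]],float),K,np.array(p['distortion'],float) if p.get('distortion') is not None else None)[0,0]
    d=rot(p)@np.array([d[0],-d[1],-1]); return np.array(p['eye']),d/np.linalg.norm(d)
def atz(p,u,v,z): e,d=ray(p,u,v); return e+d*(z-e[2])/d[2]
def tri(l):
    A=0;b=0
    for p,u,v in l:
        e,d=ray(p,u,v);M=np.eye(3)-np.outer(d,d);A=A+M;b=b+M@e
    x=np.linalg.solve(A,b); return x,[np.linalg.norm(np.cross(x-ray(*a)[0],ray(*a)[1])) for a in l]
def proj(p,X):
    c=rot(p).T@(np.array(X)-p['eye']); K=np.array(p['camera_matrix']); return (K@np.array([c[0],-c[1],-c[2]])/-c[2])[:2]
E
python3 - <<'E'
from h import *
a,p=snap('scene','s1.png'); b,q=snap('top','t1.png'); print(p,q,get_state(),sep='\n')
E
```

```text
{'camera_matrix': array([[394.53367778,   0.        , 279.93707068],
       [  0.        , 394.53367778, 209.42822429],
       [  0.        ,   0.        ,   1.        ]]), 'eye': array([1.03506492, 0.50710441, 0.92146173]), 'orientation': array([0.13833669, 0.33387632, 0.87150132, 0.331474  ])}
{'camera_matrix': array([[492.96979005,   0.        , 273.27441174],
       [  0.        , 492.96979005, 216.56818116],
       [  0.        ,   0.        ,   1.        ]]), 'eye': array([ 0.28890907, -0.01023794,  1.65706732]), 'orientation': array([-0.05327899,  0.05898203,  0.7106942 , -0.69899658])}
{'clock': 0.1, 'q': array([ 1.36381226,  0.68990669, -0.19454792,  1.5662492 ,  0.15730746,
        0.90248933, -0.21508235]), 'qd': array([ 0.0001248 , -0.00193425,  0.00084051, -0.00272324,  0.00144933,
       -0.00176909, -0.00016577]), 'joint_torque': array([-2.21265196e-03, -5.28498530e+01, -1.27146430e+00, -1.53837311e+01,
       -5.26147080e-02,  2.00499926e-03,  6.24470340e-05]), 'tool_pos': array([ 0.14887459, -0.60642111,  0.23798439]), 'eef_rot': array([-0.55612655,  0.43678034, -0.43581214,  0.55678899]), 'contact_force': array([-0.25863691,  0.04325272, -1.04380332]), 'moment': array([ 0.00789693,  0.00017505, -0.05199384]), 'opening': 1.0049670052444142}
```

View pics/s1.png

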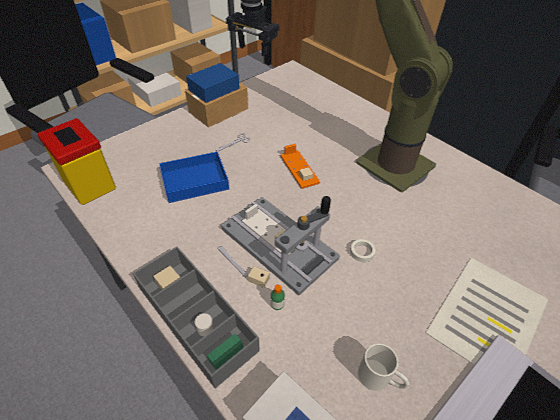

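View pics/t1.png

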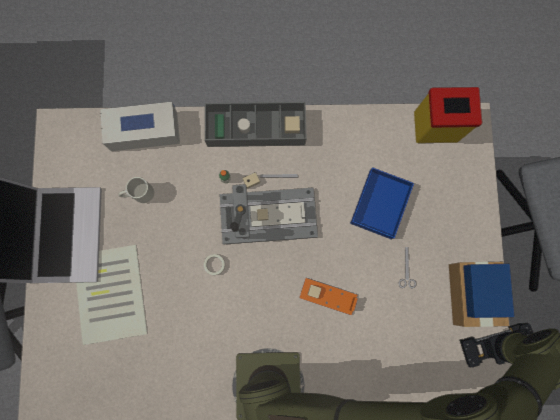

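The scene view shows the press near (280,240), with its black crank grip at about (325,204). The top view has the press at (270,215), the white tab near (300,212) and the grip near (240,211). The orange board is the look-alike. I'll enlarge both.

Run:
```python
from h import *
a=cv2.imread('pics/s1.png')[185:305,205:355]; b=cv2.imread('pics/t1.png')[175:255,210:330]
A=cv2.resize(a,None,fx=5,fy=5,interpolation=2);B=cv2.resize(b,None,fx=6.6,fy=6.6,interpolation=2)
cv2.imwrite('pics/s1c.png',A);cv2.imwrite('pics/t1c.png',B)
```

```text
(no output)
```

View pics/s1c.png

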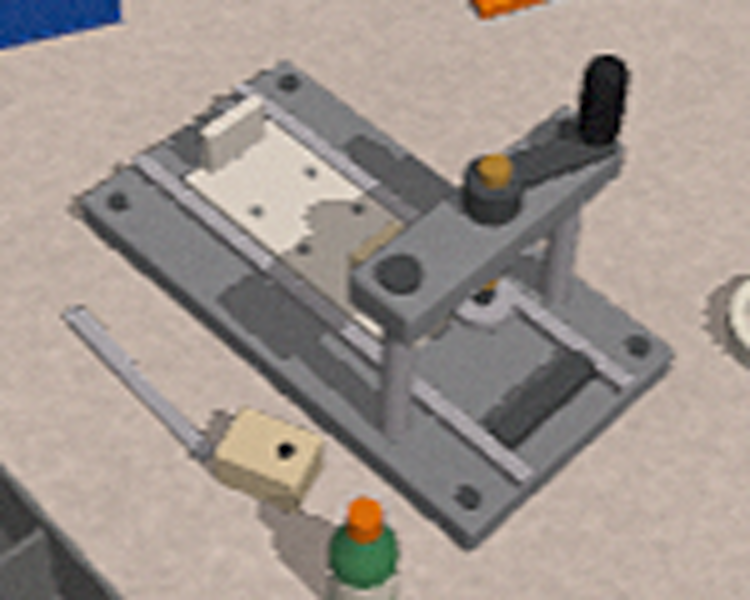

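View pics/t1c.png

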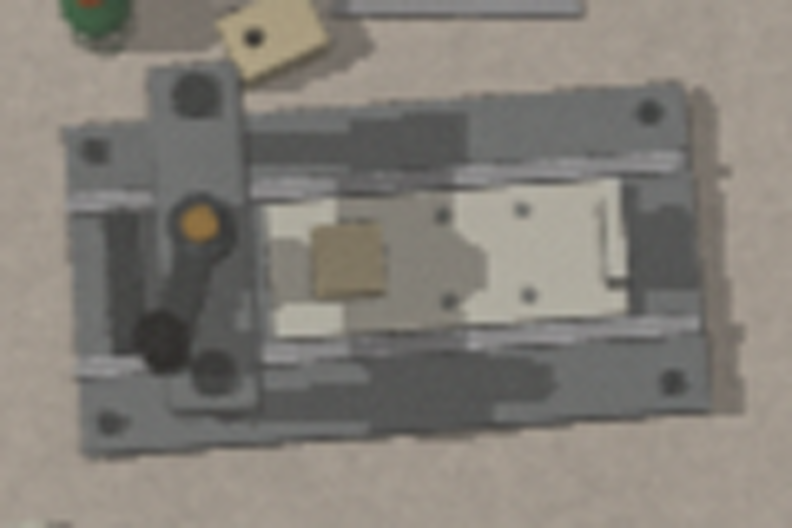

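The enlarged scene crop shows the tab at its upper left (235,130), the grip at (603,100), the screw top at (495,165), and bed corners at (285,63), (80,200), (470,538) and (668,352). The top crop shows bed corners at (67,128), (685,85), (710,410) and (83,457), the grip's top near (163,342), and the tab along its right end near (612,240). I'll fit the bed pose from both views.

Run:
```python
from h import *
from scipy.optimize import least_squares
ps,pt=load('s1.png'),load('t1.png')
S=lambda x,y:(205+x/5-.4,185+y/5-.4); T=lambda x,y:(210+x/6.6-.42,175+y/6.6-.42)
# corners in bed frame: (near end x=-.245 , far +.075)
C=[(-.245,-.085),(-.245,.085),(.075,.085),(.075,-.085)]
sc=[S(285,63),S(80,200),S(470,538),S(668,352)]   # bed y = -x_world? -> order checked by residual
tc=[T(685,85),T(710,410),T(83,457),T(67,128)]
for flip in(0,1):
    t=tc if not flip else [tc[1],tc[0],tc[3],tc[2]]; s=sc
    t2=t
    def f(v):
        c,n=np.cos(v[2]),np.sin(v[2]); o=[]
        for (x,y),a,b in zip(C if flip else [(x,-y) for x,y in C],s,t2):
            X=[v[0]+c*x-n*y,v[1]+n*x+c*y,v[3]]
            o+=list(proj(ps,X)-a)+list(proj(pt,X)-b)
        return np.array(o)
    o=least_squares(f,[.5,.1,1.5,.02]); print(flip,o.x,np.abs(o.fun).max(),o.fun.round(1))
for n,a,b in [('grip top',S(605,62),T(163,340)),('grip mid/',S(603,100),T(163,340)),('screw top',S(495,163),T(200,222)),('tabtop end1',S(258,100),T(602,200)),('tabtop end2',S(203,130),T(612,283))]:
    print(n,tri([(ps,*a),(pt,*b)]))
```

```text
0 [ 5.47567792e-01  7.20087982e-02  1.62984726e+00 -9.67735787e-04] 51.56177475643261 [ -1.2   2.6   5.1  51.   -1.    3.7  -3.2 -47.3  -1.4   2.6  -1.1 -47.6
  -0.5   2.7   4.3  51.6]
1 [ 0.52828992  0.06079725  1.72844114 -0.03139648] 59.83819767314225 [-42.2  38.   -3.9 -46.5  35.3 -20.4   9.1  50.3  38.5 -37.5  11.   59.8
 -35.2  38.7   0.8 -38.1]
grip top (array([0.49082313, 0.09102319, 0.23042659]), [np.float64(0.000515572762593513), np.float64(0.0005155727625935805)])
grip mid/ (array([0.49334803, 0.0936691 , 0.20741904]), [np.float64(0.0017728116099788719), np.float64(0.0017728116099788279)])
screw top (array([0.55047244, 0.07747486, 0.18873468]), [np.float64(0.0014094692876350562), np.float64(0.0014094692876350308)])
tabtop end1 (array([ 0.56671168, -0.10511575,  0.10160591]), [np.float64(0.011693225622276553), np.float64(0.011693225622276454)])
tabtop end2 (array([ 0.55459111, -0.13295998,  0.03679015]), [np.float64(0.014964289070084806), np.float64(0.014964289070084746)])
```

Run:
```python
from h import *
from scipy.optimize import least_squares
ps,pt=load('s1.png'),load('t1.png')
S=lambda x,y:(205+x/5-.4,185+y/5-.4); T=lambda x,y:(210+x/6.6-.42,175+y/6.6-.42)
C=[(-.245,-.085),(-.245,.085),(.075,.085),(.075,-.085)]
s=[S(80,200),S(285,63),S(668,352),S(470,538)]; t=[T(685,85),T(710,410),T(83,457),T(67,128)]
def W(v,x,y,z): c,n=np.cos(v[2]),np.sin(v[2]); return [v[0]+c*x-n*y,v[1]+n*x+c*y,z]
f=lambda v:np.concatenate([np.r_[proj(ps,W(v,x,y,v[3]))-a,proj(pt,W(v,x,y,v[3]))-b] for (x,y),a,b in zip(C,s,t)])
o=least_squares(f,[.5,.1,1.5,.02]); v=o.x; print(v,o.fun.round(1)); np.save('bed.npy',v)
for n,a,b in [('tabtop hi-x',S(203,130),T(605,200)),('tabtop lo-x',S(260,98),T(612,283)),('grip top',S(605,62),T(163,340))]:
    x,e=tri([(ps,*a),(pt,*b)]); d=x[:2]-v[:2];c,n_=np.cos(v[2]),np.sin(v[2]); print(n,x.round(4),np.round(e,4),'bed',(c*d[0]+n_*d[1]).round(4),(-n_*d[0]+c*d[1]).round(4))
print(R.from_quat(get_state()['eef_rot']).as_matrix().round(3), r.grip_point_offset)
```

```text
[0.55012811 0.0766874  1.62401084 0.01924649] [-1.2  0.4 -0.1  0.4 -0.5 -0.7  0.4  0.7  1.   0.2 -0.3  0.2 -0.7  0.4
 -0.5  0.2]
tabtop hi-x [ 0.5812 -0.1185  0.0714] [0.0015 0.0015] bed -0.1966 -0.0207
tabtop lo-x [ 0.539  -0.12    0.0682] [0. 0.] bed -0.1958 0.0216
grip top [0.4908 0.091  0.2304] [0.0005 0.0005] bed 0.0175 0.0585
[[ 0.239 -0.     0.971]
 [-0.971  0.002  0.239]
 [-0.002 -1.    -0.   ]] 0.0187
```

Every measurement matches the text: residuals are about 1 px, the grip radius is 61 mm, and the tab top is 68 to 71 mm up. The tab is about 63 mm short of home. I'll go behind it with the fingers closed.

carry_out([
  [0.04, 0.04, 0],
  [0.04, 0.04, 0],
  [0.04, 0.04, 0],
  [0.04, 0.04, 0],
  [0.04, 0.04, 0],
  [0.04, 0.04, 0],
  [0.04, 0.04, 0],
  [0.04, 0.04, 0],
], twist=[-5.4, -5.4, 0, 0, 0, 0, 0, 0], grip=0.0, newtons=20)

```text
clock: 1.1
tool_pos: [0.47, -0.2855, 0.2385]
eef_rot: [0.513, -0.487, 0.487, -0.513]
contact_force: [-0.2, -0.6, 1.5]
opening: 0.113
```

carry_out([
  [0.031, 0.04, 0],
  [0.031, 0.04, 0],
  [0.031, 0.042, 0],
  [0, 0, -0.04],
  [0, 0, -0.04],
  [0, 0, -0.04],
  [0, 0, 0],
  [0, 0, 0],
], twist=[0, 0, 0, 0, 0, 0, 0, 0])

```text
clock: 2.1
tool_pos: [0.5628, -0.1652, 0.1198]
eef_rot: [-0.513, 0.486, -0.487, 0.513]
contact_force: [0.4, 0.2, -0.2]
opening: 0.003
```

Run:
```python
from h import *
im,p=snap('wrist','w1.png'); v=np.load('bed.npy')
c,n=np.cos(v[2]),np.sin(v[2]); W=lambda x,y,z:[v[0]+c*x-n*y,v[1]+n*x+c*y,z]
for a in [(-.245,-.085,.022),(-.245,.085,.022),(-.201,-.022,.068),(-.201,.022,.068),(-.022,.083,.154)]: print(a,proj(p,W(*a)).round())
```

```text
(-0.245, -0.085, 0.022) [281. 107.]
(-0.245, 0.085, 0.022) [280. 294.]
(-0.201, -0.022, 0.068) [219. 201.]
(-0.201, 0.022, 0.068) [222. 257.]
(-0.022, 0.083, 0.154) [-136.  436.]
```

View pics/w1.png

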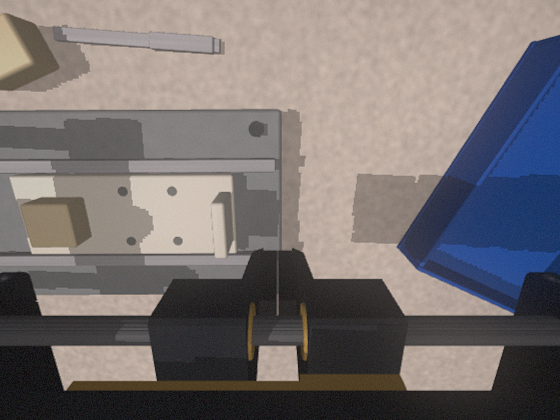

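The wrist view shows the tab's top edge at (222,192)–(227,255) and the bed corner at (281,110). Both are within about 4 px of the prediction, so I'll descend and push gently.

carry_out([
  [0, 0, -0.025],
  [0, 0, -0.025],
  [0, 0, -0.02],
  [0, 0, -0.006],
  [0, 0.005, 0],
  [0, 0.005, 0],
  [0, 0.004, 0],
  [-0.001, 0.004, 0],
], twist=[0, 0, 0, 0, 0, 0, 0, 0])

```text
clock: 3.15
tool_pos: [0.5614, -0.1466, 0.0432]
eef_rot: [-0.513, 0.486, -0.487, 0.513]
contact_force: [0.2, -0.0, 0.7]
opening: 0.005
```

carry_out([
  [0, 0.004, 0],
  [0, 0.004, 0],
  [0, 0.004, 0],
  [0, 0.004, 0],
  [-0.001, 0.004, 0],
  [0, 0.004, 0],
  [0, 0.004, 0],
  [0, 0.004, 0],
], twist=[0, 0, 0, 0, 0, 0, 0, 0])

```text
clock: 4.15
tool_pos: [0.5601, -0.115, 0.0428]
eef_rot: [0.513, -0.487, 0.487, -0.513]
contact_force: [0.7, -4.6, 2.2]
opening: 0.003
```

carry_out([
  [0, 0.004, 0],
  [0, 0.004, 0],
  [0, 0.004, 0],
  [-0.001, 0.004, 0],
  [0, 0.003, 0],
  [0, 0.003, 0],
  [0, 0.002, 0],
  [0, 0.002, 0],
], twist=[0, 0, 0, 0, 0, 0, 0, 0])

```text
clock: 5.15
tool_pos: [0.5591, -0.0891, 0.0428]
eef_rot: [0.513, -0.487, 0.487, -0.513]
contact_force: [0.5, -5.0, 4.3]
opening: 0.003
```

carry_out([
  [0, 0.0015, 0],
  [0, 0.0015, 0],
  [0, 0.0015, 0],
], twist=[0, 0, 0])

```text
clock: 5.52
tool_pos: [0.5591, -0.0847, 0.0428]
eef_rot: [0.513, -0.487, 0.487, -0.513]
contact_force: [-0.0, -4.5, 4.9]
opening: 0.006
```

carry_out([
  [0, 0.001, 0],
  [0, 0.001, 0],
  [0, 0.001, 0],
], twist=[0, 0, 0])

```text
clock: 5.9
tool_pos: [0.559, -0.0817, 0.0428]
eef_rot: [0.513, -0.487, 0.487, -0.513]
contact_force: [0.2, -5.0, 4.2]
opening: 0.01
```

carry_out([
  [0, 0.001, 0],
  [0, 0.001, 0],
  [0, 0.001, 0],
], twist=[0, 0, 0])

```text
clock: 6.28
tool_pos: [0.559, -0.0787, 0.0428]
eef_rot: [0.513, -0.487, 0.487, -0.513]
contact_force: [-1.1, -5.5, 4.1]
opening: 0.007
```

carry_out([
  [0, 0.001, 0],
  [0, 0.001, 0],
], twist=[0, 0])

```text
clock: 6.52
tool_pos: [0.559, -0.0774, 0.0428]
eef_rot: [0.513, -0.487, 0.487, -0.512]
contact_force: [0.1, -7.7, 4.1]
opening: 0.005
```

carry_out([
  [0, 0.001, 0],
  [0, 0.001, 0],
], twist=[0, 0])

```text
clock: 6.78
tool_pos: [0.559, -0.0773, 0.0429]
eef_rot: [0.513, -0.486, 0.488, -0.512]
contact_force: [-1.1, -10.9, 4.2]
opening: 0.005
```

The board is home: the tool stalled at y = -0.077 while the force rose from 5 to 11 N. I'll back off, rise and move above the crank grip.

carry_out([
  [0, 0, 0],
  [0, 0, 0],
  [0, -0.01, 0],
  [0, -0.01, 0],
  [0, 0, 0.055],
  [0, 0, 0.057],
  [0, 0, 0.057],
  [0, 0, 0.058],
], twist=[0, 0, 0, 0, 0, 0, 0, 0])

```text
clock: 7.78
tool_pos: [0.5584, -0.0936, 0.2712]
eef_rot: [-0.513, 0.487, -0.486, 0.513]
contact_force: [0.8, -1.0, 0.3]
opening: 0.005
```

carry_out([
  [-0.017, 0.04, 0],
  [-0.017, 0.04, 0],
  [-0.017, 0.04, 0],
  [-0.017, 0.04, 0],
  [0, 0.028, 0],
  [0, 0, 0],
  [0, 0, 0],
], twist=[0, 0, 0, 0, 0, 0, 0], grip=0.07, newtons=50)

```text
clock: 8.65
tool_pos: [0.4909, 0.0924, 0.2695]
eef_rot: [0.513, -0.487, 0.487, -0.512]
contact_force: [0.8, 0.1, -0.1]
opening: 0.779
```

Run:
```python
from h import *
s=get_state(); print(s['tool_pos'])
im,p=snap('wrist','w2.png'); t,q=snap('top','t2.png'); v=np.load('bed.npy')
c,n=np.cos(v[2]),np.sin(v[2]); W=lambda x,y,z:[v[0]+c*x-n*y,v[1]+n*x+c*y,z]
for a in [(-.138,-.022,.068),(-.138,.022,.068),(0.017,.0578,.229),(.0,.0,.189)]: print(a,proj(p,W(*a)).round(),proj(q,W(*a)).round(1))
A=cv2.imread('pics/w2.png');B=cv2.resize(cv2.imread('pics/t2.png')[175:255,210:330],(560,373),interpolation=2)
M=np.vstack([A,B]); cv2.imwrite('pics/m2.png',cv2.resize(M,(423,600),interpolation=3))
```

```text
[0.49085628 0.09243483 0.26947837]
(-0.138, -0.022, 0.068) [417. 112.] [283.7 205.6]
(-0.138, 0.022, 0.068) [412. 152.] [284.7 218.8]
(0.017, 0.0578, 0.229) [280. 236.] [234.3 226. ]
(0.0, 0.0, 0.189) [303. 144.] [239.8 208.6]
```

View pics/m2.png

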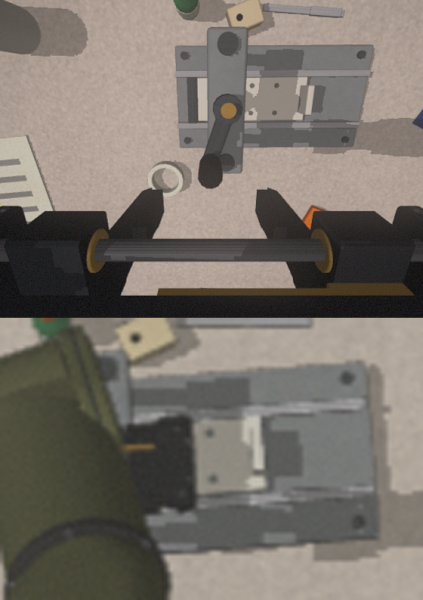

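The wrist view puts the screw top at about (303,147) and the grip top at about (278,232), within about 4 px of the prediction. The tab face is at column 413, against 412–417 predicted for home, so the board is home. I'll descend and grip.

carry_out([
  [0.001, -0.001, -0.02],
  [0, 0, -0.02],
  [0, 0, -0.02],
  [0, 0, -0.02],
  [0, 0, -0.001],
], twist=[0, 0, 0, 0, 0])

```text
clock: 9.38
tool_pos: [0.4913, 0.0911, 0.1877]
eef_rot: [0.513, -0.488, 0.487, -0.511]
contact_force: [-0.4, -0.9, 0.2]
opening: 0.79
```

carry_out([
  [0, 0, 0],
  [0, 0, 0],
  [0, 0, 0],
  [0, 0, 0],
  [0, 0, 0],
], twist=[0, 0, 0, 0, 0], grip=0.0, newtons=55)

```text
clock: 10.0
tool_pos: [0.4922, 0.0918, 0.1889]
eef_rot: [0.513, -0.487, 0.487, -0.513]
contact_force: [0.3, 1.7, 3.7]
opening: 0.255
```

Run:
```python
import numpy as np
th=np.radians(165.4-5*np.arange(0,79)); P=np.round(.06*np.c_[np.cos(th),np.sin(th)],4); D=np.diff(P,axis=0).round(4)
for i in range(0,78,3): print(i*5, '['+', '.join(f'[{a:g}, {b:g}, 0]' for a,b in D[i:i+3])+']')
```

```text
0 [[0.0016, 0.005, 0], [0.0019, 0.0049, 0], [0.0024, 0.0046, 0]]
15 [[0.0028, 0.0045, 0], [0.0032, 0.0041, 0], [0.0035, 0.0039, 0]]
30 [[0.0038, 0.0036, 0], [0.0041, 0.0032, 0], [0.0044, 0.0029, 0]]
45 [[0.0047, 0.0024, 0], [0.0048, 0.002, 0], [0.005, 0.0016, 0]]
60 [[0.0051, 0.0012, 0], [0.0052, 0.0007, 0], [0.0052, 0.0003, 0]]
75 [[0.0052, -0.0002, 0], [0.0052, -0.0006, 0], [0.0051, -0.0011, 0]]
90 [[0.005, -0.0016, 0], [0.0049, -0.0019, 0], [0.0046, -0.0024, 0]]
105 [[0.0045, -0.0028, 0], [0.0041, -0.0032, 0], [0.0039, -0.0035, 0]]
120 [[0.0036, -0.0038, 0], [0.0032, -0.0041, 0], [0.0029, -0.0044, 0]]
135 [[0.0024, -0.0047, 0], [0.002, -0.0048, 0], [0.0016, -0.005, 0]]
150 [[0.0012, -0.0051, 0], [0.0007, -0.0052, 0], [0.0003, -0.0052, 0]]
165 [[-0.0002, -0.0052, 0], [-0.0006, -0.0052, 0], [-0.0011, -0.0051, 0]]
180 [[-0.0016, -0.005, 0], [-0.0019, -0.0049, 0], [-0.0024, -0.0046, 0]]
195 [[-0.0028, -0.0045, 0], [-0.0032, -0.0041, 0], [-0.0035, -0.0039, 0]]
210 [[-0.0038, -0.0036, 0], [-0.0041, -0.0032, 0], [-0.0044, -0.0029, 0]]
225 [[-0.0047, -0.0024, 0], [-0.0048, -0.002, 0], [-0.005, -0.0016, 0]]
240 [[-0.0051, -0.0012, 0], [-0.0052, -0.0007, 0], [-0.0052, -0.0003, 0]]
255 [[-0.0052, 0.0002, 0], [-0.0052, 0.0006, 0], [-0.0051, 0.0011, 0]]
270 [[-0.005, 0.0016, 0], [-0.0049, 0.0019, 0], [-0.0046, 0.0024, 0]]
285 [[-0.0045, 0.0028, 0], [-0.0041, 0.0032, 0], [-0.0039, 0.0035, 0]]
300 [[-0.0036, 0.0038, 0], [-0.0032, 0.0041, 0], [-0.0029, 0.0044, 0]]
315 [[-0.0024, 0.0047, 0], [-0.002, 0.0048, 0], [-0.0016, 0.005, 0]]
330 [[-0.0012, 0.0051, 0], [-0.0007, 0.0052, 0], [-0.0003, 0.0052, 0]]
345 [[0.0002, 0.0052, 0], [0.0006, 0.0052, 0], [0.0011, 0.0051, 0]]
360 [[0.0016, 0.005, 0], [0.0019, 0.0049, 0], [0.0024, 0.0046, 0]]
375 [[0.0028, 0.0045, 0], [0.0032, 0.0041, 0], [0.0035, 0.0039, 0]]
```

carry_out([
  [0.0016, 0.005, 0],
  [0.0019, 0.0049, 0],
  [0.0024, 0.0046, 0],
], twist=[0, 0, 0])

```text
clock: 10.38
tool_pos: [0.4961, 0.1024, 0.1888]
eef_rot: [0.515, -0.487, 0.488, -0.509]
contact_force: [-3.0, -9.9, 8.4]
opening: 0.255
```

carry_out([
  [0.0028, 0.0045, 0],
  [0.0032, 0.0041, 0],
  [0.0035, 0.0039, 0],
], twist=[0, 0, 0])

```text
clock: 10.75
tool_pos: [0.5046, 0.1153, 0.1888]
eef_rot: [0.515, -0.488, 0.487, -0.509]
contact_force: [-5.8, -8.1, 9.2]
opening: 0.255
```

carry_out([
  [0.0038, 0.0036, 0],
  [0.0041, 0.0032, 0],
  [0.0044, 0.0029, 0],
], twist=[0, 0, 0])

```text
clock: 11.12
tool_pos: [0.5162, 0.1257, 0.1888]
eef_rot: [0.516, -0.488, 0.487, -0.509]
contact_force: [-7.7, -5.9, 11.4]
opening: 0.255
```

carry_out([
  [0.0047, 0.0024, 0],
  [0.0048, 0.002, 0],
  [0.005, 0.0016, 0],
], twist=[0, 0, 0])

```text
clock: 11.5
tool_pos: [0.5301, 0.1327, 0.1888]
eef_rot: [0.516, -0.488, 0.486, -0.509]
contact_force: [-9.3, -5.9, 11.3]
opening: 0.257
```

carry_out([
  [0.0051, 0.0012, 0],
  [0.0052, 0.0007, 0],
  [0.0052, 0.0003, 0],
], twist=[0, 0, 0])

```text
clock: 11.88
tool_pos: [0.5453, 0.136, 0.1888]
eef_rot: [0.516, -0.488, 0.485, -0.51]
contact_force: [-10.4, -2.9, 11.3]
opening: 0.256
```

carry_out([
  [0.0052, -0.0002, 0],
  [0.0052, -0.0006, 0],
  [0.0051, -0.0011, 0],
], twist=[0, 0, 0])

```text
clock: 12.25
tool_pos: [0.5606, 0.1352, 0.1887]
eef_rot: [0.516, -0.489, 0.485, -0.51]
contact_force: [-11.2, -1.0, 11.0]
opening: 0.256
```

carry_out([
  [0.005, -0.0016, 0.001],
  [0.0049, -0.0019, 0],
  [0.0046, -0.0024, 0],
], twist=[0, 0, 0])

```text
clock: 12.62
tool_pos: [0.5744, 0.131, 0.1889]
eef_rot: [0.516, -0.489, 0.483, -0.511]
contact_force: [-9.2, 2.6, 6.0]
opening: 0.257
```

carry_out([
  [0.0045, -0.0028, 0],
  [0.0041, -0.0032, 0],
  [0.0039, -0.0035, 0],
], twist=[0, 0, 0])

```text
clock: 13.0
tool_pos: [0.5873, 0.1232, 0.1889]
eef_rot: [0.515, -0.489, 0.483, -0.512]
contact_force: [-9.5, 5.2, 4.8]
opening: 0.257
```

carry_out([
  [0.0036, -0.0038, 0],
  [0.0032, -0.0041, 0],
  [0.0029, -0.0044, 0],
], twist=[0, 0, 0])

```text
clock: 13.38
tool_pos: [0.5977, 0.1126, 0.189]
eef_rot: [0.515, -0.489, 0.482, -0.513]
contact_force: [-8.0, 7.4, 2.9]
opening: 0.259
```

carry_out([
  [0.0024, -0.0047, 0],
  [0.002, -0.0048, 0],
  [0.0016, -0.005, 0],
], twist=[0, 0, 0])

```text
clock: 13.75
tool_pos: [0.6053, 0.0996, 0.189]
eef_rot: [-0.513, 0.489, -0.482, 0.515]
contact_force: [-3.9, 9.1, -0.4]
opening: 0.254
```

carry_out([
  [0.0012, -0.0051, 0],
  [0.0007, -0.0052, 0],
  [0.0003, -0.0052, 0],
], twist=[0, 0, 0])

```text
clock: 14.12
tool_pos: [0.6094, 0.0849, 0.1891]
eef_rot: [-0.512, 0.488, -0.483, 0.516]
contact_force: [-0.3, 10.0, -3.8]
opening: 0.251
```

carry_out([
  [-0.0002, -0.0052, 0],
  [-0.0006, -0.0052, 0],
  [-0.0011, -0.0051, 0],
], twist=[0, 0, 0])

```text
clock: 14.5
tool_pos: [0.6096, 0.0691, 0.1892]
eef_rot: [-0.511, 0.487, -0.484, 0.517]
contact_force: [4.6, 8.1, -8.4]
opening: 0.253
```

carry_out([
  [-0.0016, -0.005, -0.001],
  [-0.0019, -0.0049, 0],
  [-0.0024, -0.0046, 0],
], twist=[0, 0, 0])

```text
clock: 14.88
tool_pos: [0.6057, 0.0538, 0.1891]
eef_rot: [-0.51, 0.486, -0.486, 0.518]
contact_force: [6.6, 8.3, -5.3]
opening: 0.256
```

carry_out([
  [-0.0028, -0.0045, 0],
  [-0.0032, -0.0041, 0],
  [-0.0035, -0.0039, 0],
], twist=[0, 0, 0])

```text
clock: 15.25
tool_pos: [0.5976, 0.0395, 0.1892]
eef_rot: [-0.51, 0.485, -0.487, 0.518]
contact_force: [10.0, 5.4, -7.0]
opening: 0.254
```

carry_out([
  [-0.0038, -0.0036, 0],
  [-0.0041, -0.0032, 0],
  [-0.0044, -0.0029, 0],
], twist=[0, 0, 0])

```text
clock: 15.62
tool_pos: [0.5859, 0.0281, 0.1892]
eef_rot: [-0.51, 0.484, -0.488, 0.517]
contact_force: [10.4, 3.4, -8.5]
opening: 0.258
```

carry_out([
  [-0.0047, -0.0024, -0.001],
  [-0.0048, -0.002, 0],
  [-0.005, -0.0016, 0],
], twist=[0, 0, 0])

```text
clock: 16.0
tool_pos: [0.5726, 0.0205, 0.1891]
eef_rot: [-0.509, 0.483, -0.49, 0.517]
contact_force: [11.1, -0.6, -3.5]
opening: 0.251
```

carry_out([
  [-0.0051, -0.0012, 0],
  [-0.0052, -0.0007, 0],
  [-0.0052, -0.0003, 0],
], twist=[0, 0, 0])

```text
clock: 16.38
tool_pos: [0.5575, 0.0166, 0.1891]
eef_rot: [-0.509, 0.483, -0.491, 0.516]
contact_force: [13.3, -2.8, -6.3]
opening: 0.257
```

carry_out([
  [-0.0052, 0.0002, 0],
  [-0.0052, 0.0006, 0],
  [-0.0051, 0.0011, 0],
], twist=[0, 0, 0])

```text
clock: 16.75
tool_pos: [0.544, 0.0165, 0.1892]
eef_rot: [-0.508, 0.482, -0.493, 0.516]
contact_force: [16.0, -8.1, -7.9]
opening: 0.254
```

The tangential pull stepped from 10 N at -68° to 12.9 N at -83° and 16.7 N at -96°, which puts contact at about -78°. The target is about -168°, so roughly 72° remain.

carry_out([
  [-0.005, 0.0016, -0.001],
  [-0.0049, 0.0019, 0],
  [-0.0046, 0.0024, 0],
], twist=[0, 0, 0])

```text
clock: 17.12
tool_pos: [0.5293, 0.0199, 0.189]
eef_rot: [-0.508, 0.482, -0.494, 0.515]
contact_force: [13.4, -13.2, 1.3]
opening: 0.255
```

carry_out([
  [-0.0045, 0.0028, 0],
  [-0.0041, 0.0032, 0],
  [-0.0039, 0.0035, 0],
], twist=[0, 0, 0])

```text
clock: 17.5
tool_pos: [0.515, 0.0276, 0.1889]
eef_rot: [-0.51, 0.483, -0.494, 0.513]
contact_force: [9.5, -17.1, 5.4]
opening: 0.256
```

carry_out([
  [-0.0036, 0.0038, 0],
  [-0.0032, 0.0041, 0],
  [-0.0029, 0.0044, 0],
], twist=[0, 0, 0])

```text
clock: 17.88
tool_pos: [0.5031, 0.0389, 0.1888]
eef_rot: [-0.511, 0.484, -0.493, 0.511]
contact_force: [4.6, -17.5, 11.0]
opening: 0.254
```

carry_out([
  [-0.0024, 0.0047, 0],
  [-0.002, 0.0048, 0],
  [-0.0016, 0.005, 0],
], twist=[0, 0, 0])

```text
clock: 18.25
tool_pos: [0.4948, 0.0529, 0.1887]
eef_rot: [0.512, -0.485, 0.493, -0.509]
contact_force: [1.4, -19.1, 16.5]
opening: 0.258
```

carry_out([
  [-0.0012, 0.0051, 0.001],
  [-0.0007, 0.0052, 0.001],
  [0, 0, 0],
  [0, 0, 0],
], twist=[0, 0, 0, 0])

```text
clock: 18.75
tool_pos: [0.4912, 0.0644, 0.1889]
eef_rot: [0.513, -0.486, 0.491, -0.509]
contact_force: [2.7, -15.1, 2.6]
opening: 0.252
```

At -168° the crank is about 90° past contact. I'll ease off the pull, open, and rise.

carry_out([
  [0.0005, -0.0025, 0],
  [0.0005, -0.003, 0],
  [0, 0, 0],
], twist=[0, 0, 0])

```text
clock: 19.12
tool_pos: [0.4912, 0.0643, 0.1889]
eef_rot: [0.513, -0.487, 0.488, -0.512]
contact_force: [-0.1, -6.1, 4.3]
opening: 0.252
```

carry_out([
  [0, 0, 0],
  [0, 0, 0],
  [0, 0, 0],
  [0, 0, 0],
  [0, 0, 0],
], twist=[0, 0, 0, 0, 0], grip=0.07)

```text
clock: 19.75
tool_pos: [0.4915, 0.0665, 0.1887]
eef_rot: [-0.513, 0.487, -0.487, 0.513]
contact_force: [1.0, -0.5, -1.1]
opening: 0.787
```

carry_out([
  [0, 0, 0.02],
  [0, 0, 0.03],
  [0, 0, 0.03],
  [0, 0, 0.03],
  [-0.04, -0.03, 0.01],
  [-0.04, -0.03, 0],
  [0, 0, 0],
  [0, 0, 0],
], twist=[0, 0, 0, 0, 0, 0, 0, 0])

```text
clock: 20.75
tool_pos: [0.4124, 0.0068, 0.309]
eef_rot: [-0.512, 0.486, -0.487, 0.513]
contact_force: [-0.2, -0.5, 0.3]
opening: 0.796
```

Run:
```python
from h import *
im,p=snap('wrist','w3.png'); t,q=snap('scene','s3.png'); v=np.load('bed.npy')
c,n=np.cos(v[2]),np.sin(v[2]); W=lambda x,y,z:[v[0]+c*x-n*y,v[1]+n*x+c*y,z]
for a in [(-.138,-.022,.068),(-.138,.022,.068),(0,0,.189)]: print(a,proj(q,W(*a)).round(1))
print('grip',proj(q,[.4912,.0644,.229]),proj(q,[.4912,.0644,.179]))
cv2.imwrite('pics/s3c.png',cv2.resize(cv2.imread('pics/s3.png')[185:305,205:355],None,fx=5,fy=5,interpolation=2))
```

```text
(-0.138, -0.022, 0.068) [259.2 222.7]
(-0.138, 0.022, 0.068) [270.3 214.7]
(0, 0, 0.189) [302.9 216.8]
grip [317.44004189 191.62706299] [315.69434308 205.33966266]
```

View pics/s3c.png

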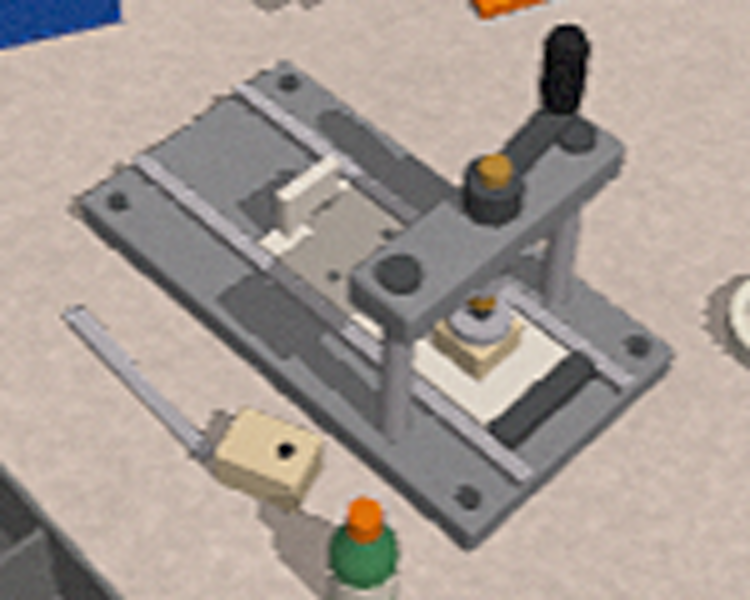

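The close-up shows the board touching the stop (far edge around (490,420)–(570,355)) and the foot on the block at (482,325). The crank grip is at (567,30), where I left it, and the neighbouring things haven't moved. I'm handing in.

```bash
python3 -c "
from h import *
print(job.finish_job())"
```

```text
the job is handed in; nothing more can be done
None
```

The board is home against the stop and clamped, the crank is released, and the job is handed in at about 21 s of the 72 s allowed. I can't read the clamp force directly and no verdict came back, so the 138–182 N is inferred from the crank angle.

- **Board:** I slid it about 63 mm to the stop with closed fingers behind the tab. It took about 5 N to slide, and I stopped when the tool stalled and the force reached about 11 N.
- **Crank:** I gripped it from above and wound it clockwise about 334°. The pull was steady at about 10 N, then stepped up to about 17 N. I put contact at roughly 244° of turning, good to a few degrees.
- **Quarter turn:** I stopped at about 90° past contact with the pull at about 18 N (allowed error is about 35°). I eased the pull off before opening the fingers, then moved the arm clear.
- **Last checks:** The final picture shows the board touching the stop, the foot on the block and the crank grip where I left it. The spare block, glue bottle and needle holder beside the press look unmoved. The tool force read near zero after release. None of my checks failed or disagreed.

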